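Close the loaded cigar moulds with their own tops

ROBOT

A 7-joint arm with a two-finger parallel gripper is mounted at the origin on a cart in front of the work surface, level with it; the furniture and walls round the work are solid. World frame = base frame: x ahead of the robot, y to its left, z up, the work surface at z = 0. Lengths are in m, angles in rad, forces in N, time in s.
With the tool pointing down it reaches from about 0.35 to 0.9 m from the base axis. Payload 8.1 kg.
Tool frame: the origin (TCP) lies midway between the tips of the shut fingers; the grasp point (between the pads) lies robot.tcp_to_grasp behind it (robot.tcp_to_grasp is the distance from the TCP to the grasp point, in m); z points along the fingers, y is the line along which they close (so a half turn about z gives the same grasp; the last joint's range is limited). The gripper opens to 85 mm and grips with 20 to 120 N. Pads are 22 mm wide; open, the fingers measure 114 mm over their backs; the gripper's body (76 mm by 85 mm) begins 54 mm behind the grasp point. The pads swing forward as they close: fully open they stand 13 mm farther back than shut.
Start: joints at [1.006, 0.434, 0.025, 1.573, -0.012, 1.134, -0.075], TCP at [0.278, -0.56, 0.231] pointing down, gripper open.
Joint ranges: [-2.62, 2.62], [-0.44, 2.09], [-1.27, 1.32], [0.08, 2.57], [-1.32, 4.46], [0.12, 2], [-2.74, 2.74]. Speed limits (rad/s): [2.22, 2.22, 3.01, 3.01, 3.14, 3.14, 3.14].

INTERFACE

Orientations are given as a rotation vector (axis times angle).
In Python, from station import robot, cams, workorder, nets gives the robot as it stands.
- The arm moves only by the shell command python3 -m creep 'ROWS' [FORCE]. ROWS is JSON, a list of rows, each a list of 3 entries, a list of its own where there are three numbers: the turn, a rotation vector about the tool's x, y, z in rad, then the shift along the tool's x, y, z in mm, then the closure, from 0 (fully open) to 1 (shut). In form: [[[wx, wy, wz], [tx, ty, tz], fingers], ...]. A call has exactly 10 rows; each row is the pose to reach, as a shift and turn from the pose commanded when the call began, along the tool's axes at that moment; what a row does not reach only later rows make up. A row lasts 1/10 s, in which the tool goes at most 50 mm and 8.59 degrees, less where a joint would pass 70% of its speed; a pose out of reach is approached as far as the arm can. A call with a gripper value outside its range is refused whole. The fingers move at their own pace and stop on an object; FORCE is the grip in N (left out, the last holds). Time passes only in rows, so rows that repeat a pose let the fingers close, or fill a call up. It gives the time, the measured TCP pose, the force, the opening and the grip force at its end, in the units of the state.
- robot.get_obs(): the state, without advancing time (a new reading comes with each control period).
- cams.read_camera(name): name is "side" or "top"; returns the picture (420x560x3 uint8, blue, green, red); there is no depth.
- cams.camera_params(name): a dict with "fov_y" (degrees; the focal length in pixels is half the picture's height over the tangent of half this angle, whatever the lens; pixels are square), "cx", "cy" (the principal point, pixels), "dist_coeffs" ([k1, k2, p1, p2, k3] as OpenCV has them; the pictures are not rectified), "world_from_camera" (4x4, takes a point from camera to world coordinates). Camera axes: x right, y down, z forward; pixel columns grow to the right and rows downward; lengths in m; the calibration is good to about 2 mm. A picture is of the moment at which its call begins. camera_params takes no time and is no camera call.
- workorder.hand_in(): hands the job in; it is judged then, once.
Trained networks look in the newest picture that a camera, given by its name, has taken for a name from the list of things; names that differ only in an ending like _2 or _b are one class to them, and where a whole thing is asked for, a point or a joint stands for the part that bears it (a point fixed in the world has none). Each returns a list of dicts, best first, with "confidence" (0 to 1); they miss things now and then, are a little off and sometimes report something else, mostly with a low value. They report only what shows in the picture. A call takes as long as a camera call.
- nets.find_in(camera, thing): "rect" ([left, top, right, bottom] in pixels, round what is visible of it).
- nets.silhouettes(camera, thing): "region" (420x560 bool, what is visible of it) and "rect" ([left, top, right, bottom] in pixels, round what is visible of it).
- nets.landmark_of(camera, thing): "point" ([row, column] in pixels: a listed point, or the origin of a listed thing).
The state is a dict: "time": time; "joint_positions": joint angles; "joint_velocities": joint speeds; "tau": joint torques, N m; "tcp_pos": TCP position; "ee_rot": TCP orientation; "contact_force": force on the tool from outside, world axes, zero at the start; "wrist_torque": the same for the moment, N m; "gripper_width": opening from 0.0 (shut) to 1.0 (fully open); "gripper_force": force on a finger pad.
Only numpy, scipy, OpenCV 4.12 (cv2) and the standard library are available. Lean on these libraries where they do the work, as an engineer would, in place of code of your own. Each camera call takes 0.05 s, during which the arm holds its last target. There are 200 camera calls.

TASK

The four lower mould halves on the bench are loaded with bunches and ready for the press. Take the crossed pile of mould tops apart and close each lower half with its own top, the one with the same colour on its ends, so that it sits fully down over both dowels and flat on its lower half. Leave the glass dish and the paste pot standing where they are.

Things in the scene. Friction and masses are not known exactly. Their poses are not given: they have to be found in the camera images.
- red_top: loose wooden mould top, ends painted red: 140 long x 58 wide x 20 mm thick, about 119 g, flat above, grooved below, a 14 mm through hole on the centre line 13 mm from each end. Top of the pile, across the blue and yellow tops. Grip at mid-length across the width. Origin: centre of the underside; x along its length, z up
- yellow_top: loose wooden mould top, ends painted yellow: 160 long x 58 wide x 20 mm thick, about 136 g, flat above, grooved below, a 14 mm through hole on the centre line 13 mm from each end. Middle layer of the pile, across the green top, about 50 mm clear of the blue one. Grip at mid-length across the width. Origin: centre of the underside; x along its length, z up
- blue_top: loose wooden mould top, ends painted blue: 180 long x 58 wide x 20 mm thick, about 153 g, flat above, grooved below, a 14 mm through hole on the centre line 13 mm from each end. Middle layer of the pile, across the green top, about 50 mm clear of the yellow one. Grip at mid-length across the width. Origin: centre of the underside; x along its length, z up
- green_top: loose wooden mould top, ends painted green: 214 long x 58 wide x 20 mm thick, about 182 g, flat above, grooved below, a 14 mm through hole on the centre line 13 mm from each end. Bottom of the crossed pile, on the bench, only its ends showing. Grip at mid-length across the width. Origin: centre of the underside; x along its length, z up
- red_lower: lower half for the red top, ends painted red: 140 x 58 x 22 mm high, fixed on the bench; three bunches in its grooves stand 6 mm proud. Two upright brass dowels, 16 mm high, 11 mm thick, tapering to 3, on the centre line 13 mm from each end. Origin: centre of the underside; x along its length, z up. Closed: its top's underside is 22 mm above the bench, either way round
- yellow_lower: lower half for the yellow top, ends painted yellow: 160 x 58 x 22 mm high, fixed on the bench; three bunches in its grooves stand 6 mm proud. Two upright brass dowels, 16 mm high, 11 mm thick, tapering to 3, on the centre line 13 mm from each end. Origin: centre of the underside; x along its length, z up. Closed: its top's underside is 22 mm above the bench, either way round
- blue_lower: lower half for the blue top, ends painted blue: 180 x 58 x 22 mm high, fixed on the bench; three bunches in its grooves stand 6 mm proud. Two upright brass dowels, 16 mm high, 11 mm thick, tapering to 3, on the centre line 13 mm from each end. Origin: centre of the underside; x along its length, z up. Closed: its top's underside is 22 mm above the bench, either way round
- green_lower: lower half for the green top, ends painted green: 214 x 58 x 22 mm high, fixed on the bench; three bunches in its grooves stand 6 mm proud. Two upright brass dowels, 16 mm high, 11 mm thick, tapering to 3, on the centre line 13 mm from each end. Origin: centre of the underside; x along its length, z up. Closed: its top's underside is 22 mm above the bench, either way round
- glass_dish: pressed clear-glass dish, 95 mm across, 32 mm high, loose, near the back of the bench; to be left where it stands. Origin: centre of its underside
- paste_pot: grey stoneware paste pot, 62 mm across, 49 mm high, loose, near the back of the bench; to be left where it stands. Origin: centre of its underside

How it is judged:
At the end, for the whole second after the job is handed in: Each top rests on the lower half of its own colour, either way round: centred within 5 mm, in line within 0.06 rad, level within 0.05 rad, its underside 19 to 24.5 mm above that of the lower half (22 is fully home). Glass dish and paste pot are within 30 mm of where they stood (horizontal distance between red_top and red_lower below 0.005 m and angle between the x axis of red_top and the x axis of red_lower, either way round below 0.06 rad and z of red_top in the frame of red_lower between 0.019 and 0.0245 m and angle between each of red_top, yellow_top, blue_top, green_top's own z axis and vertical below 0.05 rad and linear speed of each of red_top, yellow_top, blue_top, green_top below 0.02 m/s and horizontal distance between yellow_top and yellow_lower below 0.005 m and angle between the x axis of yellow_top and the x axis of yellow_lower, either way round below 0.06 rad and z of yellow_top in the frame of yellow_lower between 0.019 and 0.0245 m and horizontal distance between blue_top and blue_lower below 0.005 m and angle between the x axis of blue_top and the x axis of blue_lower, either way round below 0.06 rad and z of blue_top in the frame of blue_lower between 0.019 and 0.0245 m and horizontal distance between green_top and green_lower below 0.005 m and angle between the x axis of green_top and the x axis of green_lower, either way round below 0.06 rad and z of green_top in the frame of green_lower between 0.019 and 0.0245 m and distance of each of glass_dish, paste_pot from where it was at the start of the episode below 0.03 m); the robot touches nothing.
It fails at once if the glass dish is pushed more than 30 mm or tipped over (distance of glass_dish from where it was at the start of the episode above 0.03 m or angle between glass_dish's own z axis and vertical above 0.5 rad).
It fails at once if the paste pot is pushed more than 30 mm or tipped over (distance of paste_pot from where it was at the start of the episode above 0.03 m or angle between paste_pot's own z axis and vertical above 0.5 rad).
It also fails if it takes over 102 s, if anything falls off the work surface, if the arm or the gripper's body presses on something with over 40 N, if the wrist force passes 120 N, or if a joint passes its speed limit or range.

## Working session

There is one attempt and no reset: what is moved stays moved. The work goes in short steps, Python scripts to look and compute and a shell command to move; the robot and the scene stay as the last step left them, time stands still between calls to the robot, and variables do not carry over. Pictures are saved under pics/ and viewed, at most 14 in all, crops included, and the job is handed in when it is done.

```bash
ls; mkdir -p pics; python3 - <<'E'
from station import robot,cams
import cv2,numpy as np
for n in("top","side"):
    cv2.imwrite(f"pics/{n}0.png",cams.read_camera(n))
    p=cams.camera_params(n);print(n,p)
print(robot.tcp_to_grasp);o=robot.get_obs();print(o)
E
```

```text
pics
top {'fov_y': 54.47593541688235, 'cx': 274.54024161574233, 'cy': 208.62376268285357, 'dist_coeffs': array([0.04193604, 0.        , 0.        , 0.        , 0.        ]), 'world_from_camera': array([[ 0.0158393 , -0.98984077,  0.1412953 ,  0.41244128],
       [-0.99964204, -0.01872406, -0.01911042,  0.01706127],
       [ 0.0215619 , -0.14094203, -0.98978302,  1.25566357],
       [ 0.        ,  0.        ,  0.        ,  1.        ]])}
side {'fov_y': 49.456479581856634, 'cx': 278.4573387667607, 'cy': 201.00049323050087, 'dist_coeffs': array([-0.12234514,  0.        ,  0.        ,  0.        ,  0.        ]), 'world_from_camera': array([[-9.99659188e-01,  2.60991229e-02, -5.86502282e-04,
         5.91803018e-01],
       [ 1.47683846e-02,  5.46853294e-01, -8.37098184e-01,
         1.05008096e+00],
       [-2.15267976e-02, -8.36821552e-01, -5.47052362e-01,
         7.25660331e-01],
       [ 0.00000000e+00,  0.00000000e+00,  0.00000000e+00,
         1.00000000e+00]])}
0.0187
{'time': 0.1, 'joint_positions': array([ 1.00639897,  0.43514877,  0.02498122,  1.57398071, -0.01160496,
        1.13395999, -0.07512626]), 'joint_velocities': array([ 0.00014168, -0.001077  ,  0.00031297, -0.00493892,  0.00177787,
        0.00017288,  0.00049335]), 'tau': array([ 2.99640575e-03, -6.71754026e+01,  1.02776930e+00, -3.16903389e+01,
        1.56705879e-02,  7.20092969e-03, -1.18600093e-05]), 'tcp_pos': array([ 0.27823677, -0.55917629,  0.23061716]), 'ee_rot': array([-3.05700743e+00, -7.18508056e-01,  6.71148125e-04]), 'contact_force': array([ 0.46713377, -0.33252743, -0.52407575]), 'wrist_torque': array([ 0.06709422,  0.03086314, -0.00783447]), 'gripper_force': 0.0, 'gripper_width': 1.0039918444276612}
```

View pics/top0.png

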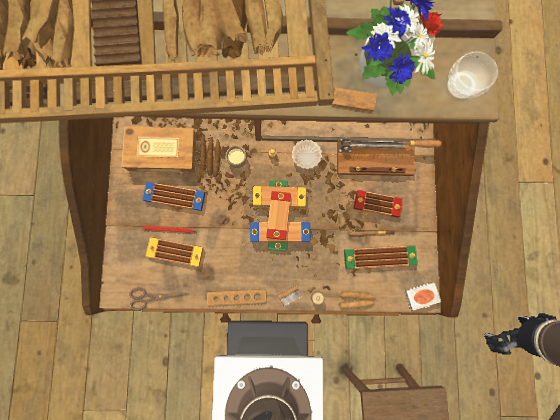

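View pics/side0.png

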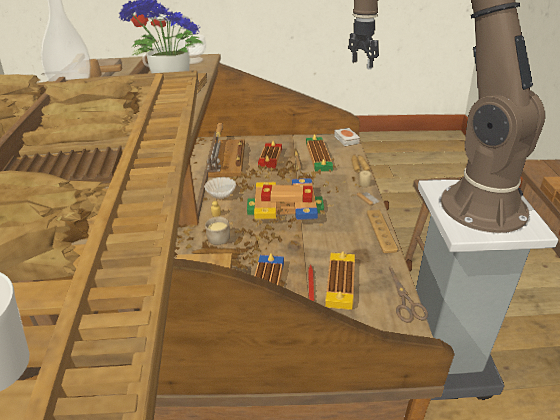

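```bash
cat > h.py <<'E'
import numpy as np,cv2
from scipy.optimize import least_squares
from scipy.ndimage import distance_transform_edt as edt,map_coordinates
from scipy.spatial.transform import Rotation as R
from station import robot,cams,workorder,nets
L=dict(red=.14,yellow=.16,blue=.18,green=.214)
P={n:cams.camera_params(n) for n in("top","side")}
def K(p):
    f=210/np.tan(np.radians(p["fov_y"]/2)); return np.array([[f,0,p["cx"]],[0,f,p["cy"]],[0,0,1]])
def proj(n,X):
    p=P[n];T=np.linalg.inv(p["world_from_camera"])
    return cv2.projectPoints(np.asarray(X,float).reshape(-1,3),cv2.Rodrigues(T[:3,:3])[0],T[:3,3],K(p),p["dist_coeffs"])[0][:,0]
def back(n,uv,z):
    p=P[n];q=cv2.undistortPoints(np.array([[uv]],float),K(p),p["dist_coeffs"])[0,0]
    W=p["world_from_camera"];d=W[:3,:3]@[q[0],q[1],1];return W[:3,3]+d*(z-W[2,3])/d[2]
def box(x,y,a,l,z0,h,w=.058):
    c,s=np.cos(a),np.sin(a)
    return [[x+c*i*l/2-s*j*w/2,y+s*i*l/2+c*j*w/2,z] for i in(-1,1) for j in(-1,1) for z in(z0,z0+h)]
def outline(n,q,l,z0,h):
    hull=cv2.convexHull(proj(n,box(*q,l,z0,h)).astype(np.float32))[:,0]
    nx=np.roll(hull,-1,0);t=np.linspace(0,1,200)
    d=np.r_[0,np.cumsum(np.linalg.norm(nx-hull,axis=1))];s=np.linspace(0,d[-1],120,endpoint=False)
    H=np.vstack([hull,hull[:1]]);return np.c_[np.interp(s,d,H[:,0]),np.interp(s,d,H[:,1])]
def fit(masks,q0,l,z0,h):
    S={n:edt(m)-edt(~m) for n,m in masks.items()}
    S={n:np.where(s>0,s-.5,s+.5) for n,s in S.items()}
    def r(q):
        return np.concatenate([map_coordinates(S[n],outline(n,q,l,z0,h).T[::-1],order=1,mode="nearest") for n in S])
    o=least_squares(r,q0,loss="soft_l1",x_scale=[.01,.01,.1],diff_step=1e-3);return o.x,np.sqrt(np.mean(o.fun**2))
def measure(thing,z0,h,cs=("top","side"),shots=True,q0=None):
    l=L[thing.split("_")[0]];M={}
    for n in cs:
        if shots: cams.read_camera(n)
        d=nets.silhouettes(n,thing)
        if d: M[n]=d[0]["region"]; conf=d[0]["confidence"]; print(n,thing,round(conf,2),[int(v) for v in d[0]["rect"]])
    out={}
    for k in ([n] for n in M):
        out[k[0]]=k
    def init(m):
        v,u=np.nonzero(m);w=np.array([back(k,p,z0+h) [:2] for p in np.c_[u,v][::7]])
        c=w.mean(0);e=np.linalg.svd(w-c,full_matrices=False)[2][0];return [*c,np.arctan2(e[1],e[0])]
    for sel in [[n] for n in M]+([list(M)] if len(M)>1 else []):
        k=sel[0];q=fit({n:M[n] for n in sel},q0 or init(M[k]),l,z0,h)
        print("  ",sel,np.round(q[0],4),"rms",round(q[1],2));
    return q[0]
E
python3 - <<'E'
from h import *
for n in("top","side"):cams.read_camera(n)
im=cams.read_camera("top");Q={}
for c in L:
    q=measure(c+"_lower",0,.022,shots=False);Q[c]=q.tolist()
q=measure("red_top",.04,.02,shots=False);Q["red_top"]=q.tolist()
import json;json.dump(Q,open("q.json","w"))
for t in("glass_dish","paste_pot"):
    for n in("top","side"):
        d=nets.landmark_of(n,t)
        if d: print(t,n,back(n,d[0]["point"][::-1],0).round(3))
for k,q in Q.items():
    z,hh=(.04,.02) if "top" in k else (0,.022)
    for u,v in outline("top",q,L[k.split("_")[0]],z,hh): im[int(round(v)),int(round(u))]=(255,0,255)
cv2.imwrite("pics/a.png",cv2.resize(im[165:285,130:430],None,fx=2.66,fy=2.66,interpolation=cv2.INTER_NEAREST))
print(robot.get_obs()["time"])
E
```

```text
top red_lower 0.57 [352, 191, 401, 215]
side red_lower 0.93 [258, 143, 284, 166]
   ['top'] [ 0.613  -0.3264 -1.7588] rms 0.56
   ['side'] [ 0.6148 -0.3344  1.4094] rms 0.6
   ['top', 'side'] [ 0.6138 -0.3278 -1.7439] rms 0.79
top yellow_lower 0.8 [147, 239, 204, 266]
side yellow_lower 0.69 [323, 249, 358, 311]
   ['top'] [ 0.4547  0.2932 -1.7426] rms 0.41
   ['side'] [0.4553 0.2866 1.3946] rms 0.66
   ['top', 'side'] [ 0.4551  0.2897 -1.748 ] rms 0.81
top blue_lower 0.88 [142, 181, 201, 211]
side blue_lower 0.73 [255, 256, 286, 285]
   ['top'] [ 0.624   0.3039 -1.7182] rms 0.35
   ['side'] [0.615  0.2237 1.5124] rms 10.29
   ['top', 'side'] [ 0.6186  0.2646 -1.6881] rms 10.44
top green_lower 0.68 [345, 246, 418, 267]
side green_lower 0.64 [303, 135, 335, 171]
   ['top'] [ 0.4496 -0.3284 -1.4968] rms 0.34
   ['side'] [ 0.4506 -0.3389  1.6497] rms 0.83
   ['top', 'side'] [ 0.4499 -0.3302 -1.4952] rms 0.85
top red_top 0.96 [266, 194, 292, 238]
side red_top 0.75 [259, 183, 313, 205]
   ['top'] [ 0.5666 -0.0172  3.0359] rms 0.6
   ['side'] [ 0.5682 -0.0211  3.023 ] rms 0.51
   ['top', 'side'] [ 0.5674 -0.0184  3.0322] rms 0.69
glass_dish top [ 0.768 -0.108  0.   ]
glass_dish side [ 0.761 -0.11   0.   ]
paste_pot top [0.745 0.12  0.   ]
paste_pot side [0.745 0.1   0.   ]
0.95
```

View pics/a.png

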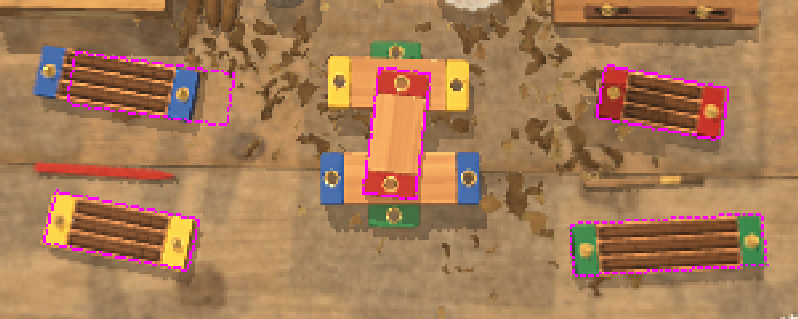

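```bash
cat >> h.py <<'E'
HUE=dict(red=[(0,6),(172,180)],yellow=[(22,33)],blue=[(100,125)],green=[(50,85)])
def cmask(im,c,q,l,z0,h,n,grow=9):
    roi=np.zeros(im.shape[:2],np.uint8)
    cv2.fillConvexPoly(roi,cv2.convexHull(proj(n,box(*q,l,z0,h)).round().astype(np.int32)),1)
    roi=cv2.dilate(roi,np.ones((grow*2+1,)*2,np.uint8))
    H=cv2.cvtColor(im,cv2.COLOR_BGR2HSV).astype(int)
    s=140 if c!="green" else 90
    m=sum(((H[...,0]>=a)&(H[...,0]<=b)) for a,b in HUE[c])>0
    m=(m&(H[...,1]>s)&(H[...,2]>50)&(roi>0)).astype(np.uint8)
    k,lab,st,_=cv2.connectedComponentsWithStats(m)
    keep=np.isin(lab,[i for i in range(1,k) if st[i,4]>=25])
    v,u=np.nonzero(keep);out=np.zeros_like(m)
    if len(u)<40:return None,0
    cv2.fillConvexPoly(out,cv2.convexHull(np.c_[u,v].astype(np.int32)),1);return out>0,len(u)
def cfit(c,q,z0,h,cs=("top",),ims=None,grow=9):
    l=L[c];
    for _ in range(2):
        M={}
        for n in cs:
            m,k=cmask(ims[n],c,q,l,z0,h,n,grow)
            if m is not None:M[n]=m
        if not M:print("none");return q
        q,r=fit(M,q,l,z0,h)
    print(c,z0,list(M),np.round(q,4),"rms",round(r,2));return q
def draw(im,n,q,l,z0,h):
    for u,v in outline(n,q,l,z0,h): im[int(round(v)),int(round(u))]=(255,0,255)
E
python3 - <<'E'
from h import *
import json
ims={n:cams.read_camera(n) for n in("top","side")}
Q=json.load(open("q.json"));Q["blue"]=[.624,.3239,-1.7182]
vis=ims["top"].copy()
for c in L:
    q=cfit(c,Q[c],0,.022,("top",),ims,7)
    if c!="blue":cfit(c,q,0,.022,("side",),ims,7)
    Q[c]=q.tolist() if hasattr(q,'tolist') else q;draw(vis,"top",Q[c],L[c],0,.022)
I=dict(red=(.567,-.018,3.03,.04),yellow=(.607,-.018,1.57,.02),blue=(.53,-.018,1.57,.02),green=(.567,-.018,3.14,0))
for c,(x,y,a,z) in I.items():
    q=cfit(c,[x,y,a],z,.02,("top",),ims,7);cfit(c,q,z,.02,("side",),ims,7);Q[c+"_top"]=list(q);draw(vis,"top",q,L[c],z,.02)
json.dump(Q,open("q.json","w"))
cv2.imwrite("pics/b.png",cv2.resize(vis[165:285,130:430],None,fx=2.66,fy=2.66,interpolation=cv2.INTER_NEAREST))
E
```

```text
red 0 ['top'] [ 0.6131 -0.3256 -1.7443] rms 0.32
red 0 ['side'] [ 0.6127 -0.3309 -1.7836] rms 2.05
yellow 0 ['top'] [ 0.4547  0.2934 -1.7437] rms 0.48
yellow 0 ['side'] [ 0.4551  0.2862 -1.7511] rms 0.48
blue 0 ['top'] [ 0.6237  0.3039 -1.7269] rms 0.55
green 0 ['top'] [ 0.449  -0.33   -1.5022] rms 0.4
green 0 ['side'] [ 0.4385 -0.2684 -1.708 ] rms 10.21
red 0.04 ['top'] [ 0.5659 -0.0174  3.0478] rms 0.38
red 0.04 ['side'] [ 0.5682 -0.0243  3.0465] rms 0.54
yellow 0.02 ['top'] [ 0.6278 -0.0191  1.5427] rms 0.78
yellow 0.02 ['side'] [ 0.6287 -0.026   1.5616] rms 0.32
blue 0.02 ['top'] [ 0.518  -0.024   1.5882] rms 0.85
blue 0.02 ['side'] [0.517  0.0276 1.5204] rms 12.02
green 0 ['top'] [ 0.5712 -0.0162  3.1344] rms 0.33
green 0 ['side'] [ 0.5738 -0.023   3.1472] rms 0.54
```

View pics/b.png

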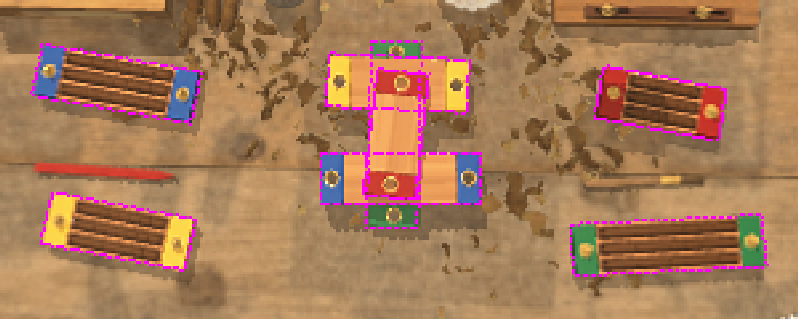

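```bash
cat >> h.py <<'E'
def plan(x,y,z,fy):
    """fy = yaw of finger line (tool y). prints turn/shift(mm) in current tool axes"""
    o=robot.get_obs();A=R.from_rotvec(o["ee_rot"]);p=o["tcp_pos"]
    Y=np.array([np.cos(fy),np.sin(fy),0]);Z=np.array([0,0,-1.]);D=R.from_matrix(np.c_[np.cross(Y,Z),Y,Z])
    w=(A.inv()*D).as_rotvec();t=A.inv().apply(np.array([x,y,z])-p)*1000
    print("turn",w.round(3),"shift",t.round(1),"| tcp",p.round(4),"t",round(o["time"],2),"j7",o["joint_positions"][6].round(2))
E
python3 - <<'E'
from h import *
plan(.566,-.019,.10,-1.665+.007*0)
E
```

```text
turn [ 0.    -0.     0.556] shift [ 498.2 -355.9  131.3] | tcp [ 0.2785 -0.5596  0.2313] t 1.05 j7 -0.08
```

```bash
python3 -m creep '[[[0,0,0.05],[45,-32,12],0],[[0,0,0.11],[85,-61,22],0],[[0,0,0.16],[125,-89,33],0],[[0,0,0.22],[165,-118,43],0],[[0,0,0.28],[205,-146,54],0],[[0,0,0.33],[245,-175,64],0],[[0,0,0.39],[285,-204,75],0],[[0,0,0.45],[325,-232,85],0],[[0,0,0.50],[365,-261,96],0],[[0,0,0.556],[400,-286,105],0]]' 60
python3 - <<'E'
from h import *
plan(.566,-.020,.10,-1.665)
plan(.566,-.020,.034,-1.665)
E
```

```text
time: 2.05
tcp_pos: [0.5087, -0.126, 0.1268]
ee_rot: [3.138, -0.152, 0.001]
contact_force: [1.2, -0.8, 0.2]
gripper_width: 1.004
gripper_force: 0.0
turn [ 0.    -0.001 -0.002] shift [  46.8 -111.1   26.8] | tcp [ 0.5087 -0.126   0.1268] t 2.05 j7 -1.54
turn [ 0.    -0.001 -0.002] shift [  46.7 -111.1   92.8] | tcp [ 0.5087 -0.126   0.1268] t 2.05 j7 -1.54
```

```bash
python3 -m creep '[[[0,0,0],[15,-37,9],0],[[0,0,0],[31,-74,18],0],[[0,0,0],[47,-111,27],0],[[0,0,0],[47,-111,40],0],[[0,0,0],[47,-111,60],0],[[0,0,0],[47,-111,80],0],[[0,0,0],[47,-111,92],0],[[0,0,0],[47,-111,93],0],[[0,0,0],[47,-111,93],0.3],[[0,0,0],[47,-111,93],1]]' 60
python3 -m creep '[[[0,0,0],[0,0,0],1],[[0,0,0],[0,0,0],1],[[0,0,0],[0,0,0],1],[[0,0,0],[0,0,-10],1],[[0,0,0],[0,0,-25],1],[[0,0,0],[0,0,-45],1],[[0,0,0],[0,0,-65],1],[[0,0,0],[0,0,-80],1],[[0,0,0],[0,0,-80],1],[[0,0,0],[0,0,-80],1]]' 60
python3 - <<'E'
from h import *
import json
o=robot.get_obs();print(o["tcp_pos"],o["gripper_width"])
ims={n:cams.read_camera(n) for n in("top","side")}
Q=json.load(open("q.json"))
z=o["tcp_pos"][2]+.006
q=cfit("red",[o["tcp_pos"][0],o["tcp_pos"][1],3.048],z,.02,("side",),ims,9);
cfit("red",q,z,.02,("top",),ims,9);
for c in("yellow","blue"): cfit(c,Q[c+"_top"],.02,.02,("top",),ims,7)
cfit("green",Q["green_top"],0,.02,("top",),ims,7)
cv2.imwrite("pics/c.png",np.hstack([i[130:290,180:400] for i in ims.values()]).repeat(2,0).repeat(2,1)[:,:800])
E
```

```text
time: 3.05
tcp_pos: [0.5658, -0.0218, 0.0348]
ee_rot: [-3.138, 0.148, -0.002]
contact_force: [0.8, 0.2, 0.5]
gripper_width: 0.691
gripper_force: 0.0
time: 4.05
tcp_pos: [0.5652, -0.0217, 0.1143]
ee_rot: [-3.138, 0.148, -0.002]
contact_force: [-0.4, 0.3, -2.4]
gripper_width: 0.667
gripper_force: 64.1
[ 0.56520821 -0.02169646  0.11428486] 0.6674514379758444
red 0.12028485607452497 ['side'] [ 0.5684 -0.0265  2.9918] rms 0.74
none
yellow 0.02 ['top'] [0.631  0.054  3.1232] rms 13.56
blue 0.02 ['top'] [0.5168 0.0518 1.6359] rms 17.87
none
```

View pics/c.png

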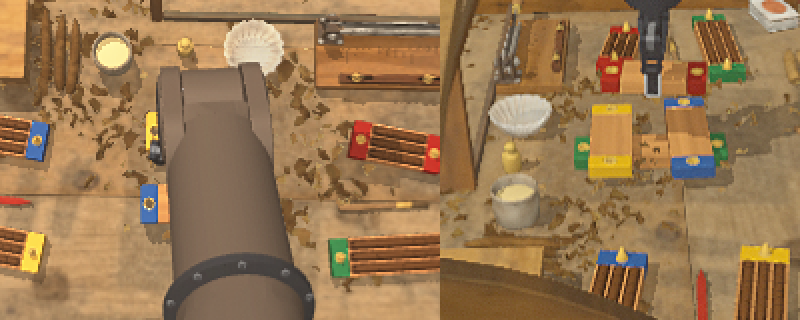

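```bash
python3 - <<'E'
from h import *
plan(.6135,-.3294,.10,-.174)
E
```

```text
turn [-1.000e-03  1.000e-03 -1.491e+00] shift [ 77.8 301.7  13.2] | tcp [ 0.5645 -0.0217  0.1132] t 4.15 j7 -1.74
```

```bash
python3 -m creep '[[[0,0,-0.12],[6,25,2],1],[[0,0,-0.27],[14,60,4],1],[[0,0,-0.41],[22,95,6],1],[[0,0,-0.56],[30,130,8],1],[[0,0,-0.70],[38,165,10],1],[[0,0,-0.85],[46,200,12],1],[[0,0,-0.99],[54,235,13],1],[[0,0,-1.14],[62,265,13],1],[[0,0,-1.28],[70,290,13],1],[[0,0,-1.40],[77,302,13],1]]' 60
python3 - <<'E'
from h import *
plan(.6135,-.3294,.09,-.174)
E
```

```text
time: 5.15
tcp_pos: [0.6119, -0.3333, 0.0992]
ee_rot: [-2.493, -1.91, 0.003]
contact_force: [0.2, 0.3, -0.5]
gripper_width: 0.666
gripper_force: 64.1
turn [-0.002  0.001 -0.089] shift [4.2 0.6 9.2] | tcp [ 0.6119 -0.3333  0.0992] t 5.15 j7 -0.05
```

```bash
python3 -m creep '[[[0,0,-0.04],[2,0,3],1],[[0,0,-0.088],[4,0.5,6],1],[[0,0,-0.088],[4,0.5,10],1],[[0,0,-0.088],[4,0.5,14],1],[[0,0,-0.088],[4,0.5,17],1],[[0,0,-0.088],[4,0.5,17],1],[[0,0,-0.088],[4,0.5,17],1],[[0,0,-0.088],[4,0.5,17],1],[[0,0,-0.088],[4,0.5,17],1],[[0,0,-0.088],[4,0.5,17],1]]' 60
cat > look.py <<'E'
import sys,json
from h import *
c=sys.argv[1];name=sys.argv[2];Q=json.load(open("q.json"))
o=robot.get_obs();p=o["tcp_pos"];print(p.round(4))
ims={n:cams.read_camera(n) for n in("top","side")}
z=p[2]+.0055;Yv=R.from_rotvec(o["ee_rot"]).apply([0,1,0]);a=np.arctan2(Yv[1],Yv[0])-np.pi/2
for n,b in(("side",-.005),("top",.002)):
    vis=ims[n]
    print(n,end=" ");q=cfit(c,[p[0],p[1]+b,a],z,.02,(n,),{n:vis.copy()},8)
    draw(vis,n,q,L[c],z,.02);draw(vis,n,[Q[c][0],Q[c][1]+(b-.002),Q[c][2]],L[c],0,.022)
u,v=proj("side",[p])[0].astype(int)
u0=min(max(u-70,0),420);v0=min(max(v-50,0),320);s=ims["side"][v0:v0+100,u0:u0+140]
u,v=proj("top",[p])[0].astype(int)
u0=min(max(u-70,0),420);v0=min(max(v-50,0),320);t=ims["top"][v0:v0+100,u0:u0+140]
if name!="-":cv2.imwrite(f"pics/{name}.png",cv2.resize(np.hstack([s,t]),None,fx=2.85,fy=2.85,interpolation=cv2.INTER_NEAREST))
E
python3 look.py red d
```

```text
time: 6.15
tcp_pos: [0.615, -0.3259, 0.0841]
ee_rot: [2.409, 2.016, 0.0]
contact_force: [-0.4, -0.4, -1.0]
gripper_width: 0.662
gripper_force: 64.1
[ 0.615  -0.3259  0.0841]
side red 0.08962270014063936 ['side'] [ 0.6284 -0.284  -1.5212] rms 5.48
top red 0.08962270014063936 ['top'] [ 0.6018 -0.3076 -1.8108] rms 1.76
```

View pics/d.png

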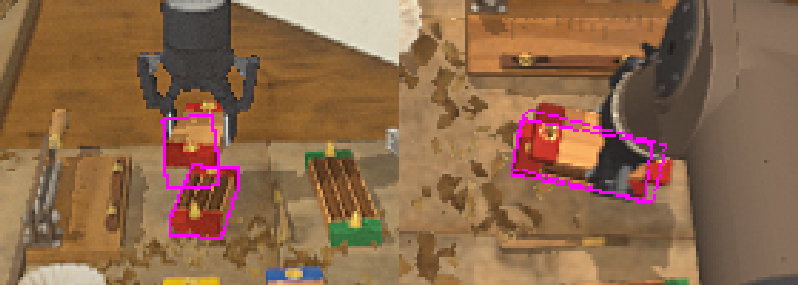

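```bash
python3 - <<'E'
from h import *
p=robot.get_obs()["tcp_pos"];print(p)
measure("red_top",p[2]+.0055,.02,shots=False,q0=[p[0],p[1],-1.744])
plan(.6135,-.3294,.03,-.174)
E
```

```text
[ 0.61493893 -0.3258535   0.08404906]
top red_top 0.89 [357, 185, 408, 213]
side red_top 0.69 [255, 119, 278, 144]
   ['top'] [ 0.6129 -0.3201 -1.8064] rms 4.69
   ['side'] [ 0.6211 -0.3223 -1.6398] rms 0.91
   ['top', 'side'] [ 0.6165 -0.3206 -1.7357] rms 3.96
turn [ 0.     0.    -0.003] shift [-3.7 -0.8 54. ] | tcp [ 0.6149 -0.3259  0.084 ] t 6.35 j7 0.01
```

```bash
python3 -m creep '[[[0,0,0],[-2,0,3],1],[[0,0,0],[-3.7,-0.8,6],1],[[0,0,0],[-3.7,-0.8,9],1],[[0,0,0],[-3.7,-0.8,12],1],[[0,0,0],[-3.7,-0.8,15],1],[[0,0,0],[-3.7,-0.8,18],1],[[0,0,0],[-3.7,-0.8,18],1],[[0,0,0],[-3.7,-0.8,18],1],[[0,0,0],[-3.7,-0.8,18],1],[[0,0,0],[-3.7,-0.8,18],1]]' 60
cat > look.py <<'E'
import sys,json
from h import *
c,name,off,dz=sys.argv[1],sys.argv[2],float(sys.argv[3])/1e3,float(sys.argv[4])/1e3
B=dict(top=[-.0007,.002,0],side=[.001,-.005,0])
Q=json.load(open("q.json"))
o=robot.get_obs();p=o["tcp_pos"];A=R.from_rotvec(o["ee_rot"]);X=A.apply([1,0,0]);X[2]=0;Y=A.apply([0,1,0])
print(p.round(4));out=[]
C=p+X*off;z=p[2]+dz
def dots(h,n,pts,col,S):
    for u,v in proj(n,np.array(pts)+B[n]):
        cv2.circle(h,(int((u-u0+.5)*S),int((v-v0+.5)*S)),2,col,-1)
for n in("side","top"):
    im=cams.read_camera(n);u,v=proj(n,[p])[0].astype(int);S=5
    u0=min(max(u-40,0),480);v0=min(max(v-50,0),320)
    h=cv2.resize(im[v0:v0+100,u0:u0+80],None,fx=S,fy=S,interpolation=cv2.INTER_CUBIC)
    l=L[c]
    hs=[[*(C+s*X*(l/2-.013))[:2],z+.02] for s in(-1,1)]
    cn=[[*(C+s*X*l/2+t*Y*.029)[:2],z+.02] for s in(-1,1) for t in(-1,1)]
    dots(h,n,hs+cn,(255,0,255),S)
    q=Q[c];d=np.array([np.cos(q[2]),np.sin(q[2])])
    lx=np.array([q[0]+.0007,q[1]-.002])
    dots(h,n,[[*(lx+s*d*(l/2-.013)),.038] for s in(-1,1)],(255,255,0),S)
    out.append(h)
if name!="-":cv2.imwrite(f"pics/{name}.png",np.hstack(out))
E
python3 look.py red e 1.8 5.5
```

```text
time: 7.35
tcp_pos: [0.6136, -0.3294, 0.0661]
ee_rot: [2.409, 2.016, 0.0]
contact_force: [0.1, -0.7, -1.3]
gripper_width: 0.662
gripper_force: 64.1
[ 0.6136 -0.3294  0.0661]
```

View pics/e.png

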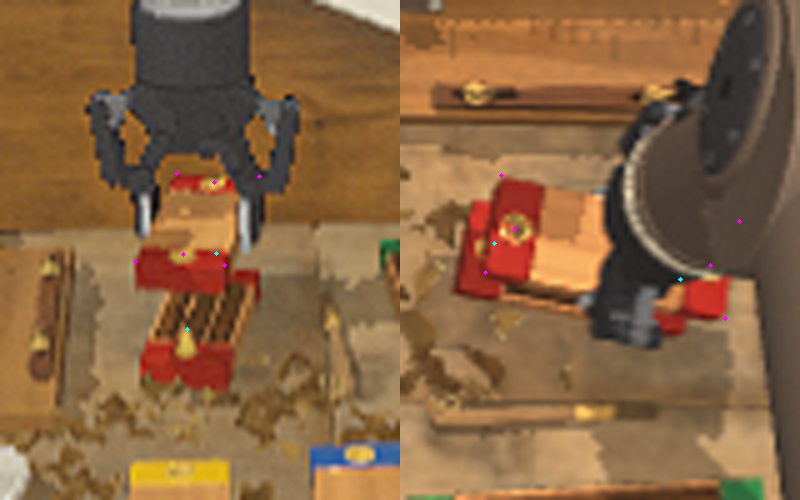

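```bash
python3 -m creep '[[[0,0,0],[0,0,8],1],[[0,0,0],[0,0,16],1],[[0,0,0],[0,0,23],1],[[0,0,0],[0,0,28],1],[[0,0,0],[0,0,33],1],[[0,0,0],[0,0,38],1],[[0,0,0],[0,0,43],1],[[0,0,0],[0,0,47],1],[[0,0,0],[0,0,49],1],[[0,0,0],[0,0,49],1]]' 40
```

```text
time: 8.45
tcp_pos: [0.6132, -0.3293, 0.0173]
ee_rot: [-2.409, -2.016, 0.0]
contact_force: [-2.1, 0.5, 3.9]
gripper_width: 0.666
gripper_force: 64.7
```

```bash
python3 -m creep '[[[0,0,0],[0,0,1],0],[[0,0,0],[0,0,1],0],[[0,0,0],[0,0,1],0],[[0,0,0],[0,0,1],0],[[0,0,0],[0,0,-10],0],[[0,0,0],[0,0,-35],0],[[0,0,0],[0,0,-65],0],[[0,0,0],[0,0,-95],0],[[0,0,0],[0,0,-95],0],[[0,0,0],[0,0,-95],0]]' 60
cat > state.py <<'E'
import sys,json
from h import *
Q=json.load(open("q.json"));ims={n:cams.read_camera(n) for n in("top","side")}
Z=dict(yellow=.02,blue=.02,green=0.)
for a in sys.argv[1:]:
    c,z=a.split(":");z=float(z)
    k=c+"_top" if z<.021 else c
    q=cfit(c,Q[k],z,.02,("top",),ims,7);cfit(c,q,z,.02,("side",),ims,7)
    if k!=c: print("  true top-est",q[0]+.0007,q[1]-.002,q[2])
o=robot.get_obs();print(o["tcp_pos"].round(4),o["time"])
E
python3 state.py red:.022 yellow:.02 blue:.02 green:0
python3 - <<'E'
from h import *
plan(.6285,-.021,.06,-.028)
E
```

```text
time: 9.45
tcp_pos: [0.614, -0.3296, 0.1134]
ee_rot: [2.408, 2.015, 0.001]
contact_force: [-0.3, -0.0, -0.5]
gripper_width: 1.005
gripper_force: 0.0
red 0.022 ['top'] [ 0.622  -0.2669 -0.3524] rms 9.59
red 0.022 ['side'] [ 0.626  -0.2697 -1.5432] rms 4.32
yellow 0.02 ['top'] [ 0.6278 -0.0191  1.5427] rms 0.78
yellow 0.02 ['side'] [ 0.6288 -0.026   1.5617] rms 0.31
  true top-est 0.6285078293085198 -0.02113831312949429 1.5427449499433592
blue 0.02 ['top'] [ 0.518  -0.024   1.5882] rms 0.85
blue 0.02 ['side'] [0.5176 0.0274 1.5244] rms 12.05
  true top-est 0.518697617050726 -0.025959909868030193 1.588155995667404
green 0.0 ['top'] [ 0.5712 -0.0162  3.1344] rms 0.33
green 0.0 ['side'] [ 0.5739 -0.0241  3.1577] rms 0.41
  true top-est 0.5719377912757486 -0.018241027177722004 3.1343940649701003
[ 0.6128 -0.3293  0.1113] 9.55
turn [-0.001 -0.    -0.149] shift [306.2 -38.8  51.4] | tcp [ 0.6128 -0.3293  0.1113] t 9.55 j7 0.02
```

```bash
python3 -m creep '[[[0,0,-0.02],[25,-3,0],0],[[0,0,-0.05],[70,-9,0],0],[[0,0,-0.08],[115,-15,0],0],[[0,0,-0.11],[160,-20,0],0],[[0,0,-0.14],[205,-26,5],0],[[0,0,-0.157],[250,-32,15],0],[[0,0,-0.157],[285,-36,25],0],[[0,0,-0.157],[306,-39,30],0],[[0,0,-0.157],[306,-39,35],0],[[0,0,-0.157],[306,-39,45],0]]' 60
python3 - <<'E'
from h import *
plan(.6285,-.021,.014,-.019)
E
```

```text
time: 10.55
tcp_pos: [0.6288, -0.0208, 0.0663]
ee_rot: [2.242, 2.201, -0.001]
contact_force: [-0.1, -0.1, 0.9]
gripper_width: 1.005
gripper_force: 0.0
turn [-0.  0.  0.] shift [-0.2 -0.3 52.3] | tcp [ 0.6288 -0.0208  0.0663] t 10.55 j7 -0.36
```

```bash
python3 -m creep '[[[0,0,0],[0,0,15],0],[[0,0,0],[0,0,30],0],[[0,0,0],[0,0,44],0],[[0,0,0],[0,0,51],0],[[0,0,0],[0,0,51],0],[[0,0,0],[0,0,51],1],[[0,0,0],[0,0,51],1],[[0,0,0],[0,0,51],1],[[0,0,0],[0,0,51],1],[[0,0,0],[0,0,51],1]]' 60
python3 -m creep '[[[0,0,0],[0,0,-5],1],[[0,0,0],[0,0,-15],1],[[0,0,0],[0,0,-30],1],[[0,0,0],[0,0,-50],1],[[0,0,0],[0,0,-70],1],[[0,0,0],[0,0,-80],1],[[0,0,0],[0,0,-80],1],[[0,0,0],[0,0,-80],1],[[0,0,0],[0,0,-80],1],[[0,0,0],[0,0,-80],1]]' 60
python3 - <<'E'
from h import *
ims={"side":cams.read_camera("side")};p=robot.get_obs()["tcp_pos"]
cfit("yellow",[p[0],p[1]-.005,1.552],p[2]+.0055,.02,("side",),ims,9)
plan(.4554,.2914,.09,-.173)
E
```

```text
time: 11.55
tcp_pos: [0.6297, -0.0212, 0.0169]
ee_rot: [2.243, 2.198, 0.002]
contact_force: [-1.2, -1.1, 6.5]
gripper_width: 0.663
gripper_force: 65.3
time: 12.55
tcp_pos: [0.6283, -0.0214, 0.0949]
ee_rot: [-2.243, -2.198, 0.002]
contact_force: [-0.1, -0.9, -0.7]
gripper_width: 0.666
gripper_force: 64.5
yellow 0.10051024453365728 ['side'] [ 0.6318 -0.0217  1.5811] rms 0.99
turn [-0.001  0.     0.153] shift [ 309.2 -179.2    5.2] | tcp [ 0.6284 -0.0213  0.095 ] t 12.6 j7 -0.34
```

```bash
python3 -m creep '[[[0,0,0.02],[18,-10,0],1],[[0,0,0.04],[54,-31,0],1],[[0,0,0.06],[92,-53,0],1],[[0,0,0.08],[130,-75,0],1],[[0,0,0.10],[168,-97,0],1],[[0,0,0.12],[206,-119,0],1],[[0,0,0.14],[244,-141,2],1],[[0,0,0.153],[280,-162,4],1],[[0,0,0.153],[300,-174,5],1],[[0,0,0.153],[309,-179,5],1]]' 60
python3 -m creep '[[[0,0,0],[0,0,5],1],[[0,0,0],[0,0,10],1],[[0,0,0],[0,0,15],1],[[0,0,0],[0,0,20],1],[[0,0,0],[0,0,24],1],[[0,0,0],[0,0,24],1],[[0,0,0],[0,0,24],1],[[0,0,0],[0,0,24],1],[[0,0,0],[0,0,24],1],[[0,0,0],[0,0,24],1]]' 60
python3 look.py yellow f 0 3.3
python3 - <<'E'
from h import *
plan(.4554,.2912,.02,-.173)
E
```

```text
time: 13.6
tcp_pos: [0.4541, 0.294, 0.0907]
ee_rot: [-2.4, -2.025, 0.0]
contact_force: [-0.4, -1.0, -1.7]
gripper_width: 0.667
gripper_force: 64.4
time: 14.6
tcp_pos: [0.4563, 0.2913, 0.0671]
ee_rot: [2.405, 2.021, 0.0]
contact_force: [-0.9, -0.2, -1.7]
gripper_width: 0.663
gripper_force: 64.4
[0.4563 0.2913 0.0671]
turn [ 0. -0.  0.] shift [-0.3 -0.8 47. ] | tcp [0.4562 0.2913 0.067 ] t 14.7 j7 -1.14
```

View pics/f.png

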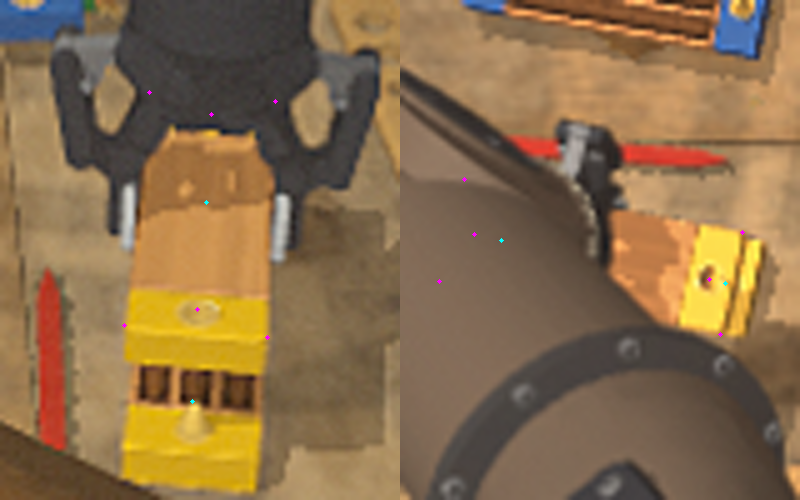

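```bash
python3 -m creep '[[[0,0,0],[0,-0.8,8],1],[[0,0,0],[0,-0.8,16],1],[[0,0,0],[0,-0.8,23],1],[[0,0,0],[0,-0.8,28],1],[[0,0,0],[0,-0.8,33],1],[[0,0,0],[0,-0.8,38],1],[[0,0,0],[0,-0.8,43],1],[[0,0,0],[0,-0.8,47],1],[[0,0,0],[0,-0.8,48],1],[[0,0,0],[0,-0.8,48],1]]' 40
```

```text
time: 15.7
tcp_pos: [0.4554, 0.2914, 0.0189]
ee_rot: [2.405, 2.021, -0.0]
contact_force: [-0.7, -0.9, 0.7]
gripper_width: 0.665
gripper_force: 64.6
```

```bash
python3 -m creep '[[[0,0,0],[0,0,0],0],[[0,0,0],[0,0,0],0],[[0,0,0],[0,0,0],0],[[0,0,0],[0,0,0],0],[[0,0,0],[0,0,-10],0],[[0,0,0],[0,0,-35],0],[[0,0,0],[0,0,-65],0],[[0,0,0],[0,0,-85],0],[[0,0,0],[0,0,-85],0],[[0,0,0],[0,0,-85],0]]' 60
python3 - <<'E'
from h import *
ims={n:cams.read_camera(n) for n in("top","side")}
for n in("top","side"):
    cfit("blue",[.518,-.022 if n=="top" else -.029,1.58],.02,.02,(n,),ims,4)
    measure("blue_top",.02,.02,(n,),False)
    cfit("green",[.5712,-.0162,3.134],0,.02,(n,),ims,5)
plan(.5187,-.025,.06,0.01)
E
```

```text
time: 16.7
tcp_pos: [0.4556, 0.2914, 0.1045]
ee_rot: [2.405, 2.021, 0.002]
contact_force: [0.1, 0.2, 0.7]
gripper_width: 1.0
gripper_force: 0.0
blue 0.02 ['top'] [ 0.518  -0.024   1.5881] rms 0.85
top blue_top 0.71 [248, 217, 314, 238]
   ['top'] [ 0.5181 -0.0224 -1.556 ] rms 0.32
green 0 ['top'] [ 0.5713 -0.0163  3.1345] rms 0.33
blue 0.02 ['side'] [0.5247 0.0258 1.4775] rms 12.54
side blue_top 0.72 [290, 179, 312, 222]
   ['side'] [ 0.5225 -0.0307  1.5272] rms 1.95
green 0 ['side'] [ 0.6695 -0.0479  4.7587] rms 11.88
turn [-0.001  0.001 -0.183] shift [-300.2  117.4   43.2] | tcp [0.4548 0.2909 0.103 ] t 16.9 j7 -1.11
```

```bash
python3 -m creep '[[[0,0,-0.03],[-25,10,0],0],[[0,0,-0.06],[-68,27,0],0],[[0,0,-0.09],[-112,44,0],0],[[0,0,-0.12],[-155,61,0],0],[[0,0,-0.15],[-198,78,0],0],[[0,0,-0.188],[-241,94,10],0],[[0,0,-0.188],[-280,110,20],0],[[0,0,-0.188],[-300,117.5,30],0],[[0,0,-0.188],[-300,117.5,43],0],[[0,0,-0.188],[-300,117.5,43],0]]' 60
python3 - <<'E'
from h import *
plan(.5188,-.0247,.016,.015)
E
```

```text
time: 17.9
tcp_pos: [0.5179, -0.0244, 0.0589]
ee_rot: [-2.204, -2.235, 0.004]
contact_force: [0.1, 0.0, -0.6]
gripper_width: 0.996
gripper_force: 0.0
turn [-0.004 -0.001 -0.001] shift [-0.3  1.  42.9] | tcp [ 0.5179 -0.0244  0.0589] t 17.9 j7 -0.36
```

```bash
python3 -m creep '[[[0,0,0],[0,1,14],0],[[0,0,0],[0,1,28],0],[[0,0,0],[0,1,38],0],[[0,0,0],[0,1,42.5],0],[[0,0,0],[0,1,42.5],0],[[0,0,0],[0,1,42.5],1],[[0,0,0],[0,1,42.5],1],[[0,0,0],[0,1,42.5],1],[[0,0,0],[0,1,42.5],1],[[0,0,0],[0,1,42.5],1]]' 60
python3 -m creep '[[[0,0,0],[0,0,-5],1],[[0,0,0],[0,0,-15],1],[[0,0,0],[0,0,-30],1],[[0,0,0],[0,0,-50],1],[[0,0,0],[0,0,-70],1],[[0,0,0],[0,0,-80],1],[[0,0,0],[0,0,-80],1],[[0,0,0],[0,0,-80],1],[[0,0,0],[0,0,-80],1],[[0,0,0],[0,0,-80],1]]' 60
python3 - <<'E'
from h import *
ims={"side":cams.read_camera("side")};p=robot.get_obs()["tcp_pos"]
cfit("blue",[p[0],p[1]-.005,1.586],p[2]+.0035,.02,("side",),ims,7)
plan(.6244,.3019,.09,-1.7269+1.5708)
E
```

```text
time: 18.9
tcp_pos: [0.5206, -0.0243, 0.0192]
ee_rot: [2.204, 2.237, 0.0]
contact_force: [-3.2, 1.3, 6.1]
gripper_width: 0.663
gripper_force: 64.2
time: 19.9
tcp_pos: [0.5199, -0.0244, 0.0975]
ee_rot: [-2.204, -2.237, 0.002]
contact_force: [0.2, -0.3, -1.8]
gripper_width: 0.669
gripper_force: 64.6
blue 0.10113760308810943 ['side'] [0.52   0.029  1.5242] rms 11.71
turn [-0.001  0.     0.171] shift [324.6 109.3   7.5] | tcp [ 0.52   -0.0243  0.0976] t 19.95 j7 -0.32
```

```bash
python3 -m creep '[[[0,0,0.02],[18,6,0],1],[[0,0,0.04],[56,19,0],1],[[0,0,0.06],[95,32,0],1],[[0,0,0.08],[134,45,0],1],[[0,0,0.10],[173,58,0],1],[[0,0,0.12],[212,71,0],1],[[0,0,0.14],[251,84,2],1],[[0,0,0.16],[288,97,4],1],[[0,0,0.171],[312,105,7],1],[[0,0,0.171],[324.5,109,8],1]]' 60
python3 -m creep '[[[0,0,0],[0,0,5],1],[[0,0,0],[0,0,10],1],[[0,0,0],[0,0,15],1],[[0,0,0],[0,0,20],1],[[0,0,0],[0,0,22],1],[[0,0,0],[0,0,22],1],[[0,0,0],[0,0,22],1],[[0,0,0],[0,0,22],1],[[0,0,0],[0,0,22],1],[[0,0,0],[0,0,22],1]]' 60
python3 look.py blue g 0 1
python3 - <<'E'
from h import *
plan(.6244,.3016,.021,-.156)
E
```

```text
time: 20.95
tcp_pos: [0.6238, 0.3049, 0.0892]
ee_rot: [-2.384, -2.044, 0.001]
contact_force: [-0.6, -0.2, -2.3]
gripper_width: 0.663
gripper_force: 64.5
time: 21.95
tcp_pos: [0.6247, 0.3019, 0.0686]
ee_rot: [2.388, 2.042, 0.0]
contact_force: [-0.7, -0.4, -2.7]
gripper_width: 0.67
gripper_force: 64.6
[0.6247 0.3019 0.0686]
turn [ 0. -0. -0.] shift [-0.2 -0.2 47.5] | tcp [0.6246 0.3018 0.0685] t 22.05 j7 -0.93
```

View pics/g.png

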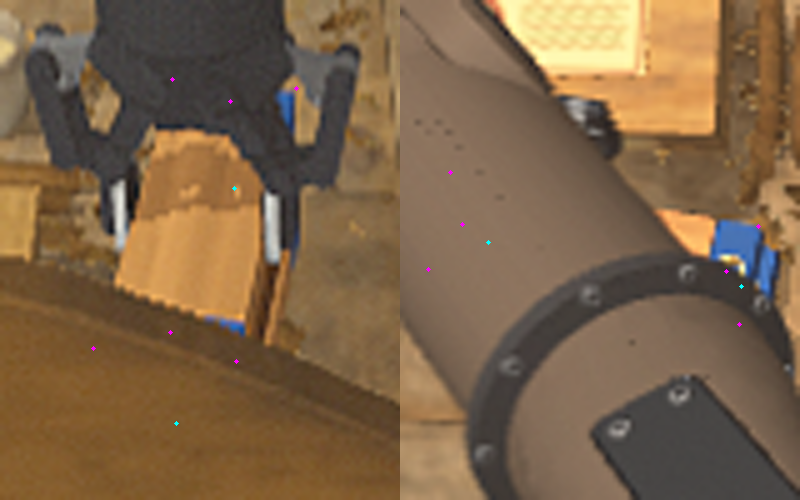

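```bash
python3 -m creep '[[[0,0,0],[0,0,8],1],[[0,0,0],[0,0,16],1],[[0,0,0],[0,0,23],1],[[0,0,0],[0,0,28],1],[[0,0,0],[0,0,33],1],[[0,0,0],[0,0,38],1],[[0,0,0],[0,0,43],1],[[0,0,0],[0,0,47],1],[[0,0,0],[0,0,47.5],1],[[0,0,0],[0,0,47.5],1]]' 40
```

```text
time: 23.05
tcp_pos: [0.6246, 0.3018, 0.0213]
ee_rot: [2.388, 2.041, 0.0]
contact_force: [-3.0, -0.8, 4.4]
gripper_width: 0.662
gripper_force: 65.1
```

```bash
python3 -m creep '[[[0,0,0],[0,0,0],0],[[0,0,0],[0,0,0],0],[[0,0,0],[0,0,0],0],[[0,0,0],[0,0,0],0],[[0,0,0],[0,0,-10],0],[[0,0,0],[0,0,-35],0],[[0,0,0],[0,0,-65],0],[[0,0,0],[0,0,-85],0],[[0,0,0],[0,0,-85],0],[[0,0,0],[0,0,-85],0]]' 60
python3 - <<'E'
from h import *
ims={n:cams.read_camera(n) for n in("top","side")}
for n in("top","side"):
    cfit("green",[.5712,-.0162 if n=="top" else -.024,3.134],0,.02,(n,),ims,5)
    measure("green_top",0,.02,(n,),False)
plan(.572,-.0183,.06,-1.578)
E
```

```text
time: 24.05
tcp_pos: [0.6249, 0.3019, 0.1067]
ee_rot: [2.388, 2.041, 0.002]
contact_force: [0.6, -0.7, -0.3]
gripper_width: 0.998
gripper_force: 0.0
green 0 ['top'] [ 0.5712 -0.0162  3.1347] rms 0.33
top green_top 0.88 [266, 181, 284, 249]
   ['top'] [ 0.5718 -0.0174 -3.136 ] rms 0.54
green 0 ['side'] [ 0.4771 -0.0506  1.4915] rms 12.18
side green_top 0.62 [278, 196, 323, 215]
   ['side'] [ 0.5261 -0.0283  2.9812] rms 9.65
turn [-0.     0.002  1.422] shift [-323.8   -1.7   45.2] | tcp [0.6241 0.3013 0.1048] t 24.25 j7 -0.91
```

```bash
python3 -m creep '[[[0,0,0.13],[-25,0,0],0],[[0,0,0.27],[-62,0,0],0],[[0,0,0.41],[-100,0,0],0],[[0,0,0.55],[-138,-1,0],0],[[0,0,0.70],[-176,-1,0],0],[[0,0,0.84],[-214,-1,10],0],[[0,0,0.98],[-252,-1,20],0],[[0,0,1.13],[-290,-2,30],0],[[0,0,1.27],[-313,-2,40],0],[[0,0,1.40],[-324,-2,45],0]]' 60
python3 -m creep '[[[0,0,0.02],[0,0,10],0],[[0,0,0.02],[0,0,20],0],[[0,0,0.02],[0,0,25],0],[[0,0,0.02],[0,0,25],0],[[0,0,0.02],[0,0,25],0],[[0,0,0.02],[0,0,25],0],[[0,0,0.02],[0,0,25],0],[[0,0,0.02],[0,0,25],0],[[0,0,0.02],[0,0,25],0],[[0,0,0.02],[0,0,25],0]]' 60
python3 - <<'E'
from h import *
plan(.572,-.0183,-.004,-1.578)
E
```

```text
time: 25.25
tcp_pos: [0.5707, -0.0216, 0.0595]
ee_rot: [3.14, 0.008, -0.004]
contact_force: [0.3, -0.3, -0.5]
gripper_width: 1.002
gripper_force: 0.0
time: 26.25
tcp_pos: [0.5723, -0.018, 0.036]
ee_rot: [3.142, -0.008, 0.0]
contact_force: [-0.8, 0.1, 0.2]
gripper_width: 1.0
gripper_force: 0.0
turn [ 0.    -0.     0.002] shift [-0.3  0.3 40. ] | tcp [ 0.5723 -0.018   0.036 ] t 26.25 j7 -1.67
```

```bash
python3 -m creep '[[[0,0,0],[0,0,12],0],[[0,0,0],[0,0,24],0],[[0,0,0],[0,0,32],0],[[0,0,0],[0,0,35],0],[[0,0,0],[0,0,35],0],[[0,0,0],[0,0,35],1],[[0,0,0],[0,0,35],1],[[0,0,0],[0,0,35],1],[[0,0,0],[0,0,35],1],[[0,0,0],[0,0,35],1]]' 60
python3 -m creep '[[[0,0,0],[0,0,-5],1],[[0,0,0],[0,0,-15],1],[[0,0,0],[0,0,-30],1],[[0,0,0],[0,0,-50],1],[[0,0,0],[0,0,-70],1],[[0,0,0],[0,0,-90],1],[[0,0,0],[0,0,-95],1],[[0,0,0],[0,0,-95],1],[[0,0,0],[0,0,-95],1],[[0,0,0],[0,0,-95],1]]' 60
python3 - <<'E'
from h import *
plan(.4497,-.332,.09,.0686)
E
```

```text
time: 27.25
tcp_pos: [0.5727, -0.0181, 0.0017]
ee_rot: [3.141, -0.008, 0.002]
contact_force: [-1.4, -0.7, 6.0]
gripper_width: 0.665
gripper_force: 64.6
time: 28.25
tcp_pos: [0.5715, -0.018, 0.0948]
ee_rot: [3.141, -0.008, -0.003]
contact_force: [0.6, 0.6, -1.4]
gripper_width: 0.662
gripper_force: 64.0
turn [-1.000e-03  2.000e-03 -1.645e+00] shift [-120.2  314.6    5.1] | tcp [ 0.5715 -0.018   0.0948] t 28.25 j7 -1.66
```

```bash
python3 -m creep '[[[0,0,-0.12],[-8,22,0],1],[[0,0,-0.26],[-21,56,0],1],[[0,0,-0.40],[-35,92,0],1],[[0,0,-0.54],[-49,128,0],1],[[0,0,-0.68],[-62,162,0],1],[[0,0,-0.82],[-75,196,0],1],[[0,0,-0.96],[-88,230,0],1],[[0,0,-1.10],[-100,262,2],1],[[0,0,-1.24],[-112,292,4],1],[[0,0,-1.38],[-120,314,5],1]]' 60
python3 -m creep '[[[0,0,-0.14],[0,0,3],1],[[0,0,-0.265],[0,0,8],1],[[0,0,-0.265],[0,0,13],1],[[0,0,-0.265],[0,0,17],1],[[0,0,-0.265],[0,0,19],1],[[0,0,-0.265],[0,0,19],1],[[0,0,-0.265],[0,0,19],1],[[0,0,-0.265],[0,0,19],1],[[0,0,-0.265],[0,0,19],1],[[0,0,-0.265],[0,0,19],1]]' 60
python3 look.py green i 0 -1.5
python3 - <<'E'
from h import *
plan(.4497,-.332,.0235,.0686)
E
```

```text
time: 29.25
tcp_pos: [0.4486, -0.3336, 0.0897]
ee_rot: [-2.424, -1.997, 0.002]
contact_force: [0.5, -0.4, -1.5]
gripper_width: 0.667
gripper_force: 64.1
time: 30.25
tcp_pos: [0.4507, -0.3314, 0.0721]
ee_rot: [2.144, 2.296, -0.0]
contact_force: [0.4, -0.3, -0.3]
gripper_width: 0.664
gripper_force: 64.1
[ 0.4507 -0.3314  0.0721]
turn [0. 0. 0.] shift [-0.5 -1.  48.5] | tcp [ 0.4507 -0.3314  0.072 ] t 30.35 j7 0.32
```

View pics/i.png

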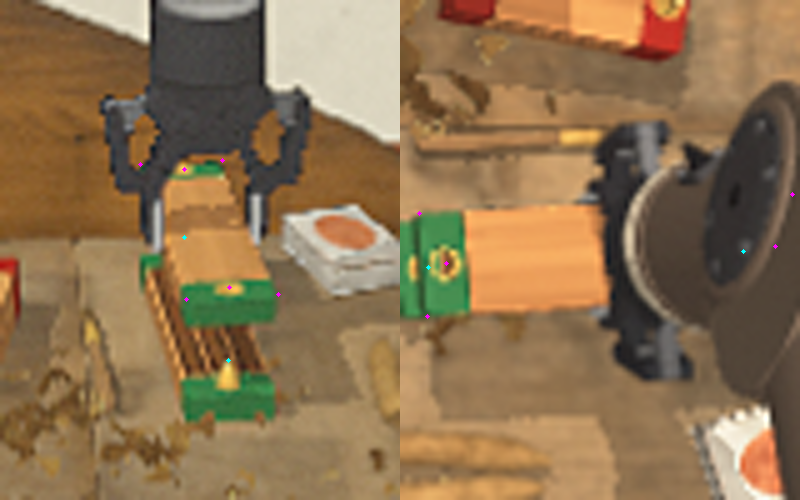

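```bash
python3 -m creep '[[[0,0,0],[-0.5,-1,8],1],[[0,0,0],[-0.5,-1,16],1],[[0,0,0],[-0.5,-1,23],1],[[0,0,0],[-0.5,-1,28],1],[[0,0,0],[-0.5,-1,33],1],[[0,0,0],[-0.5,-1,38],1],[[0,0,0],[-0.5,-1,43],1],[[0,0,0],[-0.5,-1,47],1],[[0,0,0],[-0.5,-1,48.5],1],[[0,0,0],[-0.5,-1,48.5],1]]' 40
python3 -m creep '[[[0,0,0],[0,0,0],0],[[0,0,0],[0,0,0],0],[[0,0,0],[0,0,0],0],[[0,0,0],[0,0,0],0],[[0,0,0],[0,0,-10],0],[[0,0,0],[0,0,-35],0],[[0,0,0],[0,0,-65],0],[[0,0,0],[0,0,-105],0],[[0,0,0],[0,0,-150],0],[[0,0,0],[0,0,-195],0]]' 60
python3 - <<'E'
from h import *
t,s=cams.read_camera("top"),cams.read_camera("side")
r=lambda i:cv2.resize(i,None,fx=2,fy=2,interpolation=cv2.INTER_CUBIC)
T=cv2.resize(t[165:285,130:430],(800,320),interpolation=cv2.INTER_CUBIC)
S=cv2.resize(s[130:320,180:400],(324,280),interpolation=cv2.INTER_CUBIC)
S2=cv2.resize(s[130:180,240:350],(476,280),interpolation=cv2.INTER_CUBIC)
cv2.imwrite("pics/j.png",np.vstack([T,np.hstack([S,S2])]))
E
```

```text
time: 31.35
tcp_pos: [0.4495, -0.3318, 0.0237]
ee_rot: [-2.143, -2.297, 0.001]
contact_force: [-2.8, 1.9, 2.5]
gripper_width: 0.666
gripper_force: 64.7
time: 32.35
tcp_pos: [0.4494, -0.3315, 0.2209]
ee_rot: [2.143, 2.297, 0.0]
contact_force: [0.6, -0.6, -0.5]
gripper_width: 1.002
gripper_force: 0.0
```

View pics/j.png

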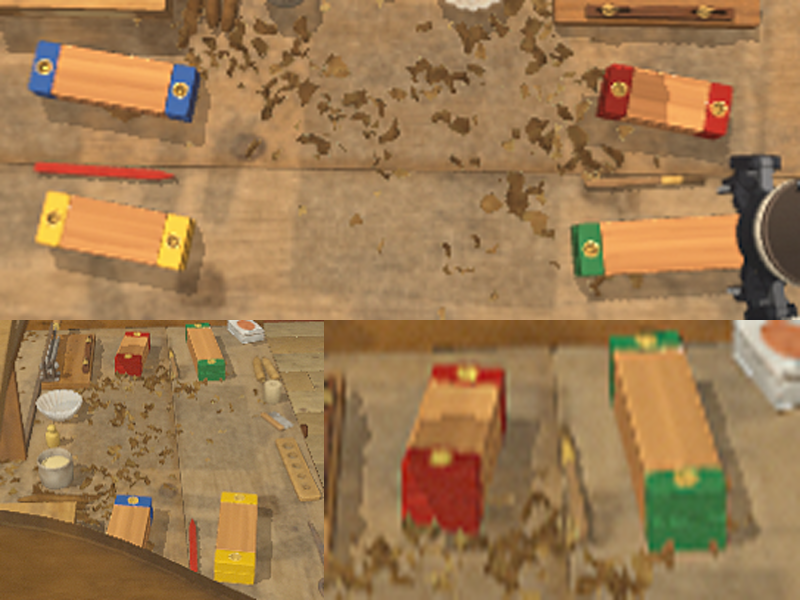

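```bash
python3 - <<'E'
from h import *
import json
Q=json.load(open("q.json"));ims={n:cams.read_camera(n) for n in("top","side")}
for c in L:
    for n,b in(("top",0),("side",-.0065)):
        print(n,np.round(np.array(Q[c])+[0,b,0],4),end=" -> ");cfit(c,[Q[c][0],Q[c][1]+b,Q[c][2]],0,.042,(n,),ims,5)
E
```

```text
top [ 0.6131 -0.3256 -1.7443] -> red 0 ['top'] [ 0.613  -0.3261 -1.7443] rms 0.32
side [ 0.6131 -0.3321 -1.7443] -> red 0 ['side'] [ 0.6259 -0.293  -1.5584] rms 6.06
top [ 0.4547  0.2934 -1.7437] -> yellow 0 ['top'] [ 0.4557  0.2957 -1.7459] rms 0.72
side [ 0.4547  0.2869 -1.7437] -> yellow 0 ['side'] [ 0.4561  0.2873 -1.7382] rms 0.43
top [ 0.6237  0.3039 -1.7269] -> blue 0 ['top'] [ 0.6259  0.3048 -1.7205] rms 1.09
side [ 0.6237  0.2974 -1.7269] -> blue 0 ['side'] [ 0.614   0.186  -1.5094] rms 17.18
top [ 0.449  -0.33   -1.5022] -> green 0 ['top'] [ 0.446  -0.2353 -0.0874] rms 18.33
side [ 0.449  -0.3365 -1.5022] -> green 0 ['side'] [ 0.4398 -0.2697 -1.6828] rms 9.78
```

```bash
python3 -c "
from station import workorder;print(workorder.hand_in())"
```

```text
the job is handed in; nothing more can be done
None
```

I closed all four lower halves with their own colour tops and handed the job in after about 33 s of the 102 s. Arm positions at release put each underside at about 22 mm, and the last pictures show all four closed, with the dish and pot in place. The final numeric camera check confirmed red and yellow, but was a poor fit for blue and failed for green because the gripper was in view. No verdict came back.

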